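# Tare the kitchen scale with the empty jug on it

### The arm

A 6-joint arm with a two-finger parallel gripper is mounted at the origin on a cart in front of the work surface, level with it; the furniture and walls round the work are solid. World frame = base frame: x ahead of the robot, y to its left, z up, the work surface at z = 0. Lengths are in m, angles in rad, forces in N, time in s.
With the tool pointing down it reaches from about 0.375 to 0.9 m from the base axis. Payload 3.1 kg.
Tool frame: the origin (TCP) lies at the very end of the fingers, on their centre line; the grasp point (between the pads) lies 19 mm behind it; z points along the fingers, y is the direction in which the jaws open and shut (so a half turn about z gives the same grasp; the last joint's range is limited). The gripper opens to 85 mm and grips with 20 to 120 N. Pads are 22 mm wide; open, the fingers measure 114 mm over their backs; the gripper's body (76 mm by 85 mm) begins 54 mm behind the grasp point. The pads swing forward as they close: fully open they stand 13 mm farther back than shut.
Start: joints at [1.083, 0.527, 1.433, -0, 1.181, -0.178], TCP at [0.191, 0.595, 0.231] pointing down, gripper open.
Joint ranges: [-3.08, 3.08], [-0.75, 2.2], [0.22, 2.44], [-1.43, 4.57], [0, 2.65], [-2.85, 2.85]. Speed limits (rad/s): [2.79, 2.79, 3.14, 3.14, 3.14, 3.14].

### API

Orientations are given as a unit quaternion [x, y, z, w].
In Python, from station import manip gives the robot as it stands. The module is installed in compiled form; this text tells all that it offers.
- The arm moves only by the tool send_rows, never from a script. Its argument "commands" is a list of rows, each an object with "delta_pos": the shift along the world's x, y, z in cm, a list of three; "yaw": the turn about the world's z in rad. A call has 1 to 10 rows; each row shifts and turns the pose as measured when the row begins; what a row does not reach is not made up. A row lasts 1/8 s, in which the tool goes at most 62.5 mm and 10.7 degrees, less where a joint would pass 70% of its speed; a pose out of reach is approached as far as the arm can. A call is refused whole if a number of a shift passes 6.25 or a number of a turn 0.188, either way. A call with a gripper value outside its range is refused whole. "grip" is the closure, from -1 (fully open) to 1 (shut), set as the call begins (left out, the last holds). The fingers move at their own pace and stop on an object; "force" is the grip in N (left out, the last holds). Time passes only in rows, so rows that do not move let the fingers close. It gives the time, the measured TCP pose, the force and the opening at its end, in the units of the state.
- manip.sense(): the state, without advancing time (a new reading comes with each control period).
- manip.snapshot(name): name is "side" or "top" or "wrist"; returns the picture (400x640x3 uint8, blue, green, red); there is no depth.
- manip.get_calibration(name): a dict with "fx", "fy", "cx", "cy" (pixels), "dist_coeffs" ([k1, k2, p1, p2, k3] as OpenCV has them; the pictures are not rectified), "world_to_cam" (4x4, takes a point from world to camera coordinates); the wrist camera has in their place "mount" (4x4, takes a point from camera to tool coordinates, whose origin is the TCP and whose axes are the flange's). Camera axes: x right, y down, z forward; pixel columns grow to the right and rows downward; lengths in m; the calibration is good to about 2 mm. A picture is of the moment at which its call begins: read the wrist's pose just before it. get_calibration takes no time and is no camera call.
- manip.sign_off(): hands the job in, once; it reports no verdict.
The state is a dict: "t": time; "q": joint angles; "qd": joint speeds; "tau": joint torques, N m; "tcp_pos": TCP position; "tool_rot": TCP orientation; "force": force on the tool from outside, world axes, zero at the start; "ft_torque": the same for the moment, N m; "finger_gap": opening from 0.0 (shut) to 1.0 (fully open).
Only numpy, scipy, OpenCV 4.12 (cv2) and the standard library are available. Lean on these libraries where they do the work, as an engineer would, in place of code of your own. Each camera call takes 0.05 s, during which the arm holds its last target. There are 200 camera calls.

### The job

I want to weigh flour into the glass jug: set the empty jug gently down on the scale's round pan, upright and with its whole foot on the pan. The dial card turns under the jug's weight; then turn the scale's zero knob bit by bit until the pointer lies on the card's long zero bar. Leave jug and scale standing so, and do not push about or knock over the mill, jar and shaker nearby.

Things in the scene. Friction and masses are not known exactly. Their poses are not given: they have to be found in the camera images.
- jug: clear measuring jug, 120 x 169 x 135 mm high, open at the top, weight not known (about 0.2 to 0.37 kg). Origin: middle of its bounding box, at its underside; its z is up, its handle points along its own -y, its spout along +y.
- jug_handle (a point): where to pinch the jug's handle from above: an upright strap 16 mm wide (jug's own x), 12 mm thick (its y), from 43 to 131 mm above the jug's underside, joined to the body at top and bottom; this point is 112 mm above the underside, 77.5 mm along -y from the origin. One finger goes on each side in the jug's x, fingertips about 12 mm below this point (deeper, a palm may touch its top).
- jug_foot (a point): middle of the underside of the jug's round foot (94 mm in diameter), 10.5 mm along the jug's own +y from its origin
- scale: white counter scale, fixed, 209 mm deep (x), 372 mm wide (y). Origin: middle of its footprint, on the worktop; front = its own -x, left end = its +y. The round pan is at the left end (its middle at x 0, y +92 mm). At the right end a sloping panel (42 degrees, 140 mm high) bears the dial, 132 mm wide, under a solid window; before it the zero knob stands on the flat deck, 45 mm high.
- pan: round flat steel pan, 168 mm in diameter with a low rolled rim; origin: middle of its top face, 77 mm above the worktop when empty. It sinks on a spring by 1 mm per 100 g (9.8 N per 10 mm) and meets its stop after 18 mm. Each 25 g on it turn the dial card by one division (0.115 rad), counterclockwise seen from the front.
- knob_grip (a point): on the upright axis of the zero knob, 26 mm above the deck (71 mm above the worktop), at the height to grip. The knob is a round fluted black grip 41 mm in diameter, from 10 to 38.5 mm above the deck, with a skirt 51 mm wide below it; it can be gripped from above at any yaw.
- pointer_tip (a point): tip of the thin dark pointer, 50 mm from the dial's centre, over the dial card. Only the zero knob turns it. At the start it points up the sloping panel to within 0.25 rad.
- zero_mark (a point): where the pointer's tip lies when the scale reads zero: on the zero bar of the white dial card (a black bar 19 mm long and 3.6 mm wide, the other divisions are shorter and thinner), 50 mm from the dial's centre. It turns with the card: straight up the sloping panel (toward the scale's +x and up) with the pan empty, counterclockwise seen from the front when the pan is loaded.
- dial_centre (a point): middle of the dial, the axis of pointer and card, at the height of the pointer's tip; the axis is square to the sloping panel (its outward direction in the scale's frame: x -0.669, z 0.743)
- salt_mill: turned wooden mill, 58 mm in diameter, 170 mm high, left of the jug; origin under its middle. A bystander.
- spice_jar: glass spice jar with a green lid, 41 mm in diameter, 108 mm high, on the worktop behind the scale; origin under its middle. A bystander.
- salt_shaker: glass shaker with a grey top, 44 mm in diameter, 90 mm high, left of the jug, near the mill; origin under its middle. A bystander.
- knob: the zero knob; origin on its upright axis, at deck level. Turns more than a full turn either way from its start, friction about 0.06 N m, stays where it is left. It sits loosely on its spindle: at first and after each reversal up to 0.4 rad of turning moves nothing; then the pointer turns half as far as the knob and the same way round (knob clockwise from above: pointer clockwise from the front).

How it is judged:
On the way:
1. the jug stands upright on the pan and has been let go (contact force between jug and pan above 1 N and horizontal distance between jug_foot and pan below 0.036 m and angle between jug's own z axis and vertical below 0.06 rad and contact force between the fingers and jug below 0.1 N), for 0.2 s.
At the end, for the whole second after the job is handed in: The jug stands upright (within 0.06 rad) and at rest on the pan, its foot's middle within 36 mm of the pan's middle, and the pointer's tip is within 3 mm (half a division) of the zero mark (distance between pointer_tip and zero_mark below 0.003 m and contact force between jug and pan above 1 N and horizontal distance between jug_foot and pan below 0.036 m and angle between jug's own z axis and vertical below 0.06 rad and linear speed of jug below 0.02 m/s); the robot touches nothing.
It fails at once if the pan is banged or pressed down to its stop (z of pan in the frame of scale below 0.06 m).
It fails at once if a bystander is pushed more than 25 mm or knocked over (distance of any of salt_mill, spice_jar, salt_shaker from where it was at the start of the episode above 0.025 m or angle between any of salt_mill, spice_jar, salt_shaker's own z axis and vertical above 0.3 rad).
It also fails if it takes over 58 s, if anything falls off the work surface, if the arm or the gripper's body presses on something with over 40 N, if the wrist force passes 120 N, or if a joint passes its speed limit or range.

## Working session

There is one attempt and no reset: what is moved stays moved. The work goes in short steps, Python scripts to look and compute and a tool call to move; the robot and the scene stay as the last step left them, time stands still between calls to the robot, and variables do not carry over. Pictures are saved under pics/ and viewed, about 8 in all and at most 12, crops included, and the job is handed in when it is done.

Besides the shell and the picture viewer there is one more tool, called by a JSON object that holds its "method" and its "body", one argument or row to a line. send_rows: Moves the arm, as the interface text tells. Its arguments: {"type":"object","properties":{"commands":{"type":"array","items":{"type":"object","properties":{"delta_pos":{"type":"array","items":{"type":"number"}},"yaw":{"type":"number"}}}},"grip":{"type":"number"},"force":{"type":"number"}},"required":["commands"]}

```bash
mkdir -p pics; cat > h.py <<'E'
import numpy as np, cv2
from station import manip
from scipy.spatial.transform import Rotation as R
def cam(name, st=None):
    c=manip.get_calibration(name); K=np.array([[c['fx'],0,c['cx']],[0,c['fy'],c['cy']],[0,0,1.]]); d=np.array(c['dist_coeffs'])
    if name=='wrist':
        st=st or manip.sense(); T=np.eye(4);T[:3,:3]=R.from_quat(st['tool_rot']).as_matrix();T[:3,3]=st['tcp_pos']
        W=np.linalg.inv(T@np.array(c['mount']))
    else: W=np.array(c['world_to_cam'])
    return K,d,W
def proj(C,P):
    K,d,W=C; return cv2.projectPoints(np.atleast_2d(np.array(P,float)),cv2.Rodrigues(W[:3,:3])[0],W[:3,3],K,d)[0][:,0]
def ray(C,uv):
    K,d,W=C; n=cv2.undistortPoints(np.array([[uv]],float),K,d)[0,0]; Wi=np.linalg.inv(W)
    return Wi[:3,3], Wi[:3,:3]@np.array([n[0],n[1],1])
def atz(C,uv,z):
    o,r=ray(C,uv); return o+r*(z-o[2])/r[2]
E
python3 - <<'E'
from h import *
st=manip.sense();print(st['tcp_pos'],st['tool_rot'],st['force'],st['finger_gap'],st['t'])
for n in('top','side','wrist'):
    C=cam(n,st);im=manip.snapshot(n);cv2.imwrite(f'pics/{n}0.png',im)
    Wi=np.linalg.inv(C[2]);print(n,Wi[:3,3].round(3),Wi[:3,2].round(2),C[0][0,0])
E
```

```text
[0.19016054 0.59460618 0.23031841] [ 1.54269804e-01  9.88028144e-01 -1.04458154e-03 -3.50970346e-04] [-0.40383268  0.49913079  0.18114129] 0.9993525082198375 0.0
top [0.325 0.198 1.19 ] [ 0.21 -0.   -0.98] 361.8223261581074
side [-0.096 -0.742  1.007] [ 0.47  0.63 -0.62] 492.5953315036124
wrist [0.124 0.616 0.373] [ 0.26 -0.09 -0.96] 292.32892473804657
```

View pics/top0.png

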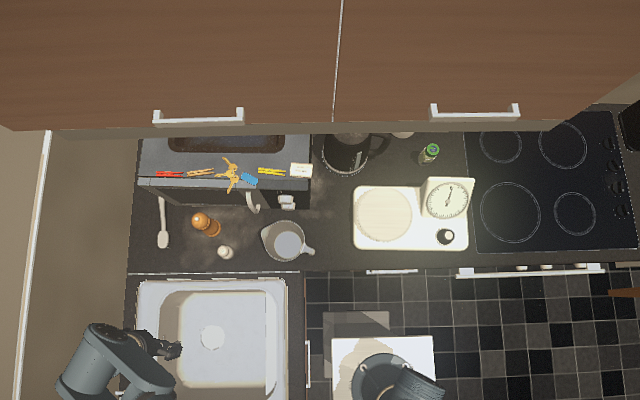

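View pics/side0.png

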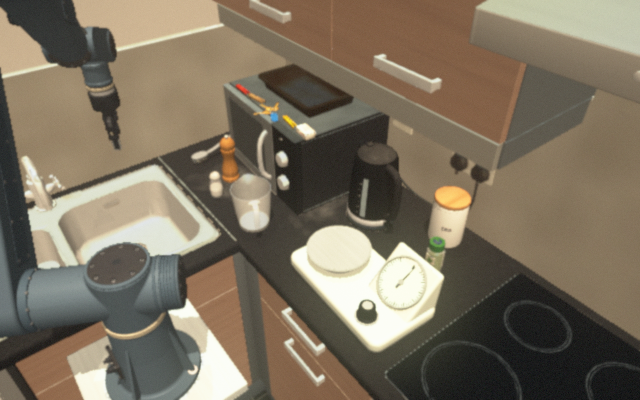

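The top view shows the jug at about (285,240) with its handle toward (310,250), the pan at (382,213), the knob at (446,237) and the dial at (448,198). The mill, shaker and jar are at (205,225), (225,252) and (430,152). I'll zoom in.

```bash
python3 - <<'E'
from h import *
im=cv2.imread('pics/top0.png')
c=cv2.resize(im[170:265,250:480],None,fx=3.4,fy=3.4,interpolation=cv2.INTER_CUBIC);s=cv2.imread('pics/side0.png')
d=cv2.resize(s[160:280,215:445],(782,408),interpolation=cv2.INTER_CUBIC)[:270]
cv2.imwrite('pics/c0.png',np.vstack([c[:,:782],d]));print(c.shape)
C=cam('top')
for n,uv,z in [('pan',(382,214),.077),('knobtop',(446,236),.0835),('jar',(431,149),.108),('shaker',(225,252),.09),('mill',(198,217),.17),('handle',(309,251),.131),('jugrim',(283,240),.135)]: print(n,atz(C,uv,z).round(3))
E
```

```text
(323, 782, 3)
pan [ 0.529 -0.007  0.077]
knobtop [ 0.454 -0.201  0.083]
jar [ 0.73  -0.171  0.108]
shaker [0.419 0.478 0.09 ]
mill [0.514 0.539 0.17 ]
handle [0.414 0.222 0.131]
jugrim [0.447 0.297 0.135]
```

View pics/c0.png

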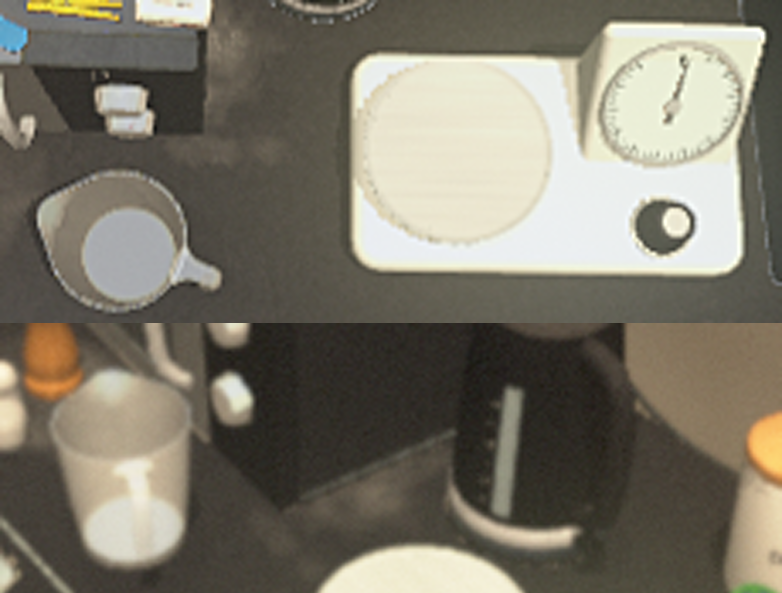

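```bash
python3 - <<'E'
from h import *
C=cam('top'); f=lambda u,v:(250+u/3.4,170+v/3.4)
h=atz(C,f(218,280),.131);s=atz(C,f(38,210),.135);foot=atz(C,f(130,255),.004)
print('hand',h,'spout',s,'len',np.linalg.norm((h-s)[:2]))
o=(h+s)/2;d=(s-h)[:2]/np.linalg.norm((s-h)[:2]);print('dir ang',np.arctan2(d[1],d[0]),'origin',o,'grip',o[:2]-.0775*d,'foot pred',o[:2]+.0105*d,'foot',foot)
print('pan',atz(C,f(452,152),.078),'knob',atz(C,f(677,222),.0835))
print('pan edges',[atz(C,f(*p),.079).round(3) for p in [(352,152),(551,152),(452,60),(452,244)]])
print('deck corners z.045',[atz(C,f(*p),.045).round(3) for p in [(352,57),(352,270),(743,270)]])
E
```

```text
hand [0.40965553 0.20690754 0.131     ] spout [0.47263328 0.36128002 0.135     ] len 0.16672449672937045
dir ang 1.183447044057185 origin [0.4411444  0.28409378 0.133     ] grip [0.41186991 0.21233548] foot pred [0.44511062 0.29381587] foot [0.44551858 0.2923041  0.004     ]
pan [ 0.52628363 -0.01011059  0.078     ] knob [ 0.45604098 -0.2110893   0.0835    ]
pan edges [array([0.528, 0.082, 0.079]), array([ 0.524, -0.101,  0.079]), array([ 0.613, -0.015,  0.079]), array([ 0.442, -0.005,  0.079])]
deck corners z.045 [array([0.627, 0.075, 0.045]), array([0.423, 0.083, 0.045]), array([ 0.414, -0.284,  0.045])]
```

View pics/wrist0.png

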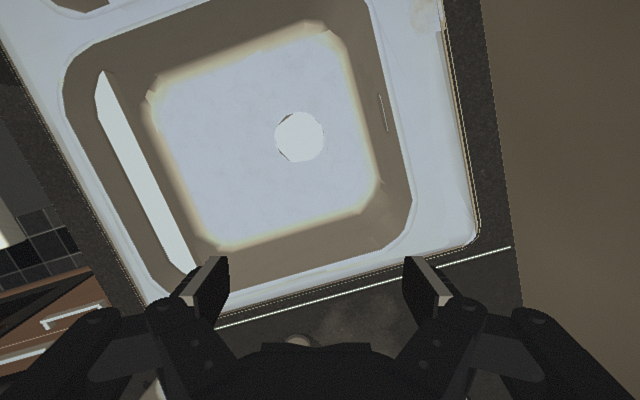

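{"method": "send_rows", "body": {
  "commands": [
    {"delta_pos": [2.2,-3.8,0],"yaw": -0.165},
    {"delta_pos": [2.2,-3.8,0],"yaw": -0.165},
    {"delta_pos": [2.2,-3.8,0],"yaw": -0.165},
    {"delta_pos": [2.2,-3.8,0],"yaw": -0.165},
    {"delta_pos": [2.2,-3.8,0],"yaw": -0.165},
    {"delta_pos": [2.2,-3.8,0],"yaw": -0.165},
    {"delta_pos": [2.2,-3.8,0],"yaw": -0.165},
    {"delta_pos": [2.2,-3.8,0],"yaw": -0.165},
    {"delta_pos": [2.2,-3.8,0],"yaw": -0.165},
    {"delta_pos": [2.2,-3.8,0],"yaw": -0.165}
  ]
}}

```text
t: 1.4
tcp_pos: [0.4134, 0.2048, 0.2286]
tool_rot: [0.844, 0.537, -0.001, -0.001]
force: [0.4, -0.6, -0.6]
finger_gap: 1.0
```

```bash
python3 - <<'E'
from h import *
st=manip.sense();print(st['tcp_pos'],R.from_quat(st['tool_rot']).as_matrix()[:,1])
C=cam('wrist',st);im=manip.snapshot('wrist');cv2.imwrite('pics/w1.png',im)
print(proj(C,[[.4119,.2123,.131],[.4097,.2069,.131],[.4411,.2841,.135],[.412,.212,.1]]))
E
```

```text
[0.41336159 0.20481688 0.22858768] [ 0.90609688 -0.42306682 -0.00170537]
[[309.60144001 201.31646443]
 [309.97106332 207.88901854]
 [303.92139962 104.74669983]
 [310.51860366 193.14954261]]
```

View pics/w1.png

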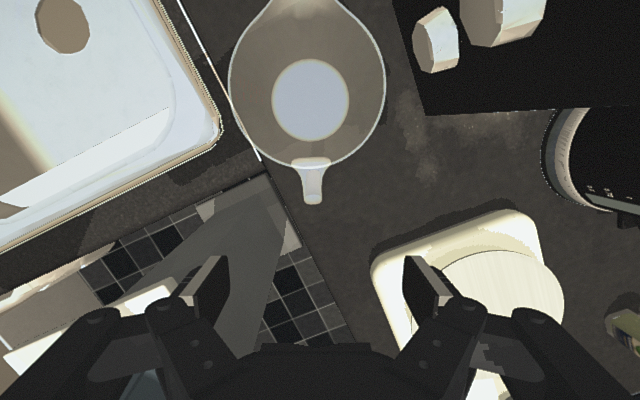

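```bash
python3 - <<'E'
from h import *
st=manip.sense();C=cam('wrist',st)
e=atz(C,(313,204),.131);f=atz(C,(311,100),.003);r=atz(C,(310.5,160),.131);print(e,f,r)
d=(f-e)[:2];print(np.linalg.norm(d),np.arctan2(d[1],d[0]),np.arctan2(*(r-e)[[1,0]]));d/=np.linalg.norm(d)
print('grip',e[:2]+.006*d,f[:2]-.088*d)
E
```

```text
[0.41726008 0.20489777 0.131     ] [0.45416141 0.2895828  0.003     ] [0.43146809 0.23949333 0.131     ]
0.09237565956541613 1.1598573097408684 1.1811095436701096
grip [0.4196569  0.21039825] [0.41900802 0.20890914]
```

{"method": "send_rows", "body": {
  "commands": [
    {"delta_pos": [0.4,0.5,-2.5],"yaw": 0.03},
    {"delta_pos": [0,0,-3]},
    {"delta_pos": [0,0,-3]},
    {"delta_pos": [0,0,-2]},
    {"delta_pos": [0,0,-1.5]},
    {"delta_pos": [0,0,0]}
  ]
}}

```text
validation failed for argument at $.co...
```

```bash
python3 - <<'E'
from h import *
st=manip.sense();C=cam('wrist',st);im=manip.snapshot('wrist');cv2.imwrite('pics/w2.png',im)
p=st['tcp_pos'];y=R.from_quat(st['tool_rot']).as_matrix()[:,1]
print(p,y,st['force'],proj(C,[p,p+.04*y,p-.04*y]))
E
```

```text
[0.41676384 0.20111713 0.22873298] [ 0.90336152 -0.42887162  0.00266272] [ 2.13117692 -2.98349191 -0.02394384] [[314.17554978 259.46104452]
 [388.79658621 259.5448145 ]
 [239.53878678 259.37284513]]
```

View pics/w2.png

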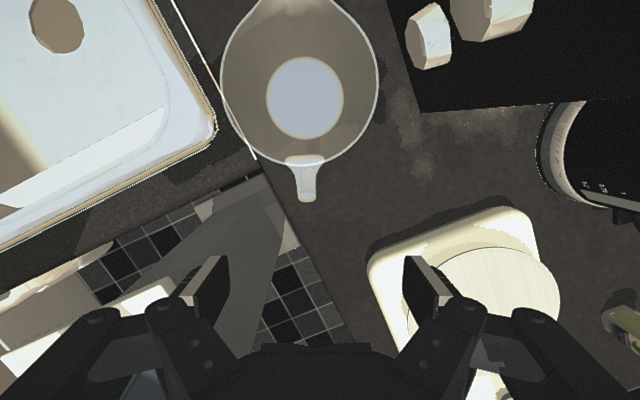

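```bash
python3 - <<'E'
from h import *
st=manip.sense();C=cam('wrist',st);print(st['tcp_pos'],st['qd'])
e=atz(C,(307,201),.131);f=atz(C,(305,98),.003);print(e,f)
d=(f-e)[:2];print(np.arctan2(d[1],d[0]));d/=np.linalg.norm(d)
print('grip',e[:2]+.006*d,f[:2]-.088*d)
E
```

```text
[0.41533006 0.20324455 0.22868373] [ 0.06618414 -0.00623376  0.0204977   0.04934238  0.02007681 -0.03855986]
[0.41214803 0.21180821 0.131     ] [0.44639197 0.29743509 0.003     ]
1.1903585131713532
grip [0.41437599 0.21737923] [0.41371519 0.2157269 ]
```

{"method": "send_rows", "body": {
  "commands": [
    {"delta_pos": [-0.2,1.0,-2.5],"yaw": 0.05},
    {"delta_pos": [0,0,-1.5],"yaw": 0},
    {"delta_pos": [0,0,0],"yaw": 0},
    {"delta_pos": [0,0,0],"yaw": 0}
  ]
}}

```text
t: 2.0
tcp_pos: [0.4129, 0.2141, 0.1882]
tool_rot: [0.829, 0.559, 0.0, -0.0]
force: [0.0, 0.6, -0.5]
finger_gap: 0.999
```

{"method": "send_rows", "body": {
  "commands": [
    {"delta_pos": [0,0,-2.5],"yaw": 0},
    {"delta_pos": [0,0,-2.5],"yaw": 0},
    {"delta_pos": [0,0,-2.3],"yaw": 0},
    {"delta_pos": [0,0,-1.4],"yaw": 0},
    {"delta_pos": [0,0,0],"yaw": 0}
  ]
}}

```text
t: 2.62
tcp_pos: [0.4159, 0.2164, 0.1029]
tool_rot: [0.828, 0.56, 0.005, 0.001]
force: [1.0, 0.1, 0.5]
finger_gap: 1.003
```

```bash
python3 - <<'E'
from h import *
st=manip.sense();C=cam('wrist',st);im=manip.snapshot('wrist');cv2.imwrite('pics/w3.png',im)
p=st['tcp_pos'];print(p,st['force'],st['ft_torque'],proj(C,[p,[.413,.214,.131]]))
E
```

```text
[0.41587216 0.21644202 0.10290298] [0.96259183 0.05031086 0.46515986] [ 0.00214889  0.01499814 -0.04421838] [[314.20161875 259.40040167]
 [310.48909442 294.08648356]]
```

View pics/w3.png

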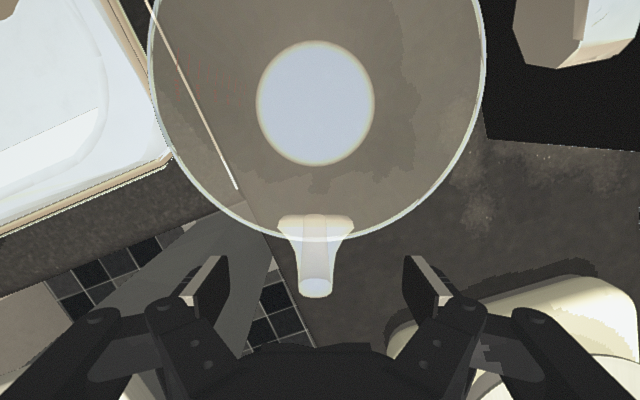

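The handle (315,290) is centred between the fingers at 205 and 425. I'll close on it and lift a little.

{"method": "send_rows", "body": {
  "commands": [
    {"delta_pos": [0,0,0],"yaw": 0},
    {"delta_pos": [0,0,0],"yaw": 0},
    {"delta_pos": [0,0,0],"yaw": 0},
    {"delta_pos": [0,0,0],"yaw": 0},
    {"delta_pos": [0,0,0],"yaw": 0},
    {"delta_pos": [0,0,0],"yaw": 0},
    {"delta_pos": [0,0,0],"yaw": 0},
    {"delta_pos": [0,0,0],"yaw": 0}
  ],
  "grip": 1,
  "force": 80
}}

```text
t: 3.68
tcp_pos: [0.4177, 0.2171, 0.1059]
tool_rot: [0.828, 0.56, 0.008, 0.002]
force: [0.1, -0.2, 0.3]
finger_gap: 0.167
```

{"method": "send_rows", "body": {
  "commands": [
    {"delta_pos": [0,0,1],"yaw": 0},
    {"delta_pos": [0,0,2],"yaw": 0},
    {"delta_pos": [0,0,3],"yaw": 0},
    {"delta_pos": [0,0,3],"yaw": 0},
    {"delta_pos": [0,0,3],"yaw": 0},
    {"delta_pos": [0,0,1.5],"yaw": 0},
    {"delta_pos": [0,0,0],"yaw": 0}
  ]
}}

```text
t: 4.55
tcp_pos: [0.4131, 0.2152, 0.2454]
tool_rot: [0.828, 0.561, 0.003, 0.002]
force: [-0.0, -0.5, -2.7]
finger_gap: 0.164
```

{"method": "send_rows", "body": {
  "commands": [
    {"delta_pos": [0,-1.5,0],"yaw": 0},
    {"delta_pos": [0,-2.5,0],"yaw": 0},
    {"delta_pos": [0,-3,0],"yaw": 0},
    {"delta_pos": [0,-3,0],"yaw": -0.05},
    {"delta_pos": [0.5,-3,0],"yaw": -0.1},
    {"delta_pos": [0.7,-3,0],"yaw": -0.13},
    {"delta_pos": [0.8,-3,0],"yaw": -0.13},
    {"delta_pos": [0.8,-3,0],"yaw": -0.13},
    {"delta_pos": [0.8,-2,0],"yaw": -0.13},
    {"delta_pos": [0.4,-1,0],"yaw": -0.1}
  ]
}}

```text
t: 5.8
tcp_pos: [0.442, -0.0496, 0.2355]
tool_rot: [0.98, 0.197, -0.009, -0.004]
force: [-0.4, 1.5, -2.5]
finger_gap: 0.166
```

{"method": "send_rows", "body": {
  "commands": [
    {"delta_pos": [0,0,0],"yaw": 0},
    {"delta_pos": [0,0,0],"yaw": 0}
  ]
}}

```text
t: 6.05
tcp_pos: [0.44, -0.0506, 0.2338]
tool_rot: [0.98, 0.197, -0.011, -0.006]
force: [-0.0, 1.0, -2.9]
finger_gap: 0.16
```

```bash
python3 - <<'E'
from h import *
st=manip.sense();p=st['tcp_pos'];Rm=R.from_quat(st['tool_rot']).as_matrix();print(p,Rm[:,1],Rm[:,2],st['force'])
w=manip.snapshot('wrist');C=cam('wrist',st);t=manip.snapshot('top');s=manip.snapshot('side')
print(proj(C,[[.527,-.008,.077]]))
a=cv2.resize(t[170:270,330:490],(480,300),interpolation=cv2.INTER_CUBIC);b=cv2.resize(s[190:350,280:450],(319,300),interpolation=cv2.INTER_CUBIC)
cv2.imwrite('pics/p.png',np.vstack([np.hstack([a,b]),cv2.copyMakeBorder(cv2.resize(w,(480,300)),0,0,0,319,0)]))
E
```

```text
[ 0.43998973 -0.05055631  0.23376943] [ 0.38605206 -0.92235174 -0.01520125] [-0.02345399  0.00665936 -0.99970274] [-0.01220863  0.98842524 -2.91859318]
[[311.41879524  91.26075187]]
```

View pics/p.png

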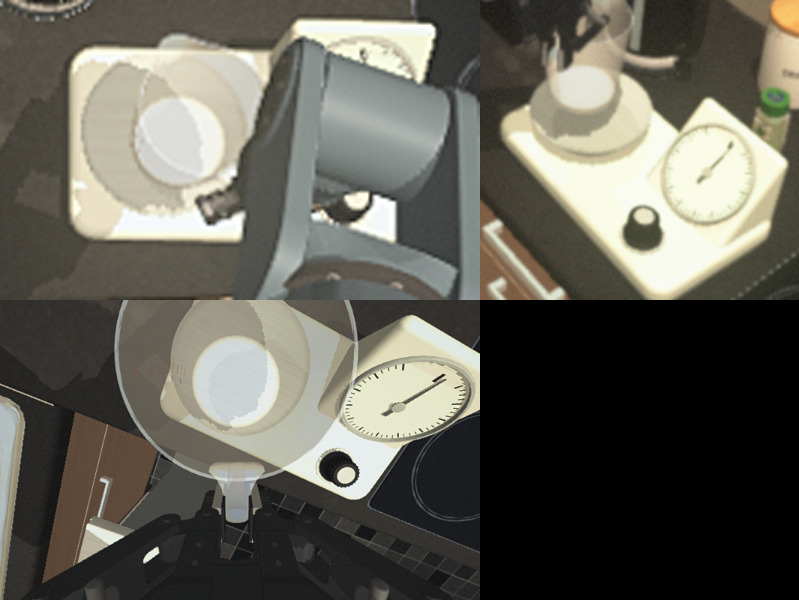

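```bash
python3 - <<'E'
from h import *
st=manip.sense();C=cam('wrist',st);T=cam('top');print(st['tcp_pos'])
print('foot w',atz(C,(314.7,109),.13),'foot t',atz(T,(390.5,216.7),.13),'pan w',atz(C,(320,87),.078))
E
```

```text
[ 0.44058234 -0.05023824  0.23424685]
foot w [ 0.51338886 -0.01812071  0.13      ] foot t [ 0.51033871 -0.02263217  0.13      ] pan w [ 0.53440264 -0.01381739  0.078     ]
```

{"method": "send_rows", "body": {
  "commands": [
    {"delta_pos": [0.9,0.5,0],"yaw": 0},
    {"delta_pos": [0.9,0.5,0],"yaw": 0},
    {"delta_pos": [0,0,-1.5],"yaw": 0},
    {"delta_pos": [0,0,-1.5],"yaw": 0},
    {"delta_pos": [0,0,0],"yaw": 0},
    {"delta_pos": [0,0,0],"yaw": 0}
  ]
}}

```text
t: 6.95
tcp_pos: [0.4634, -0.037, 0.2048]
tool_rot: [0.98, 0.2, -0.008, -0.004]
force: [-0.2, 0.4, -2.8]
finger_gap: 0.161
```

{"method": "send_rows", "body": {
  "commands": [
    {"delta_pos": [-0.5,-0.3,-0.8],"yaw": 0},
    {"delta_pos": [0,0,-0.5],"yaw": 0},
    {"delta_pos": [0,0,-0.3],"yaw": 0},
    {"delta_pos": [0,0,-0.3],"yaw": 0},
    {"delta_pos": [0,0,0],"yaw": 0}
  ]
}}

```text
t: 7.58
tcp_pos: [0.4587, -0.0405, 0.1857]
tool_rot: [0.98, 0.2, -0.007, -0.004]
force: [0.6, 0.5, -1.6]
finger_gap: 0.164
```

Contact is starting: the load has dropped from 2.8 to 1.6 N.

{"method": "send_rows", "body": {
  "commands": [
    {"delta_pos": [0,0,-0.25],"yaw": 0},
    {"delta_pos": [0,0,-0.2],"yaw": 0},
    {"delta_pos": [0,0,0],"yaw": 0}
  ]
}}

```text
t: 7.95
tcp_pos: [0.4583, -0.0407, 0.1817]
tool_rot: [0.98, 0.2, -0.007, -0.003]
force: [-1.6, -1.6, 1.2]
finger_gap: 0.161
```

{"method": "send_rows", "body": {
  "commands": [
    {"delta_pos": [0,0,0],"yaw": 0},
    {"delta_pos": [0,0,0],"yaw": 0},
    {"delta_pos": [0,0,0],"yaw": 0},
    {"delta_pos": [0,0,0],"yaw": 0},
    {"delta_pos": [0,0,0],"yaw": 0}
  ],
  "grip": -0.1,
  "force": 20
}}

```text
t: 8.57
tcp_pos: [0.4609, -0.041, 0.1823]
tool_rot: [0.98, 0.2, -0.004, -0.003]
force: [0.0, -0.1, -0.3]
finger_gap: 0.546
```

{"method": "send_rows", "body": {
  "commands": [
    {"delta_pos": [0,0,1],"yaw": 0},
    {"delta_pos": [0,0,2],"yaw": 0},
    {"delta_pos": [0,0,3],"yaw": 0},
    {"delta_pos": [0,0,2],"yaw": 0},
    {"delta_pos": [0,0,0],"yaw": 0}
  ]
}}

```text
t: 9.2
tcp_pos: [0.4609, -0.041, 0.2668]
tool_rot: [0.98, 0.2, -0.004, -0.002]
force: [0.3, -0.1, -0.6]
finger_gap: 0.55
```

```bash
python3 - <<'E'
from h import *
st=manip.sense();p=st['tcp_pos'];print(p,st['force'],st['t'])
w=manip.snapshot('wrist');C=cam('wrist',st);t=manip.snapshot('top');s=manip.snapshot('side')
np.save('pics/s1.npy',s)
a=cv2.resize(t[170:270,330:490],(480,300),interpolation=cv2.INTER_CUBIC);b=cv2.resize(s[190:350,280:450],(319,300),interpolation=cv2.INTER_CUBIC)
cv2.imwrite('pics/p2.png',np.vstack([np.hstack([a,b]),cv2.copyMakeBorder(cv2.resize(w,(480,300)),0,0,0,319,0)]))
E
```

```text
[ 0.46086896 -0.04097083  0.26676748] [ 0.25949413 -0.10928751 -0.60723493] 9.2
```

View pics/p2.png

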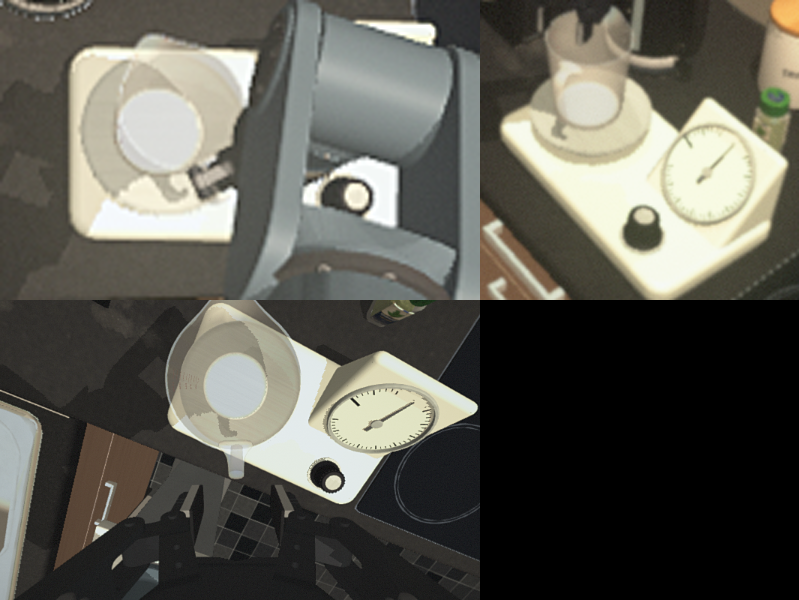

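Jug is upright and roughly centred on the pan (foot at (160,132) and pan at (159,134) in the top crop). The card has turned: zero bar at (354,401), pointer tip at (413,402), dial centre at (375,424) in the wrist part. Next I'll measure the angles.

```bash
cat >> h.py <<'E'
def tri(C1,a,C2,b):
    o1,r1=ray(C1,a);o2,r2=ray(C2,b);s=np.linalg.lstsq(np.stack([r1,-r2],1),o2-o1,rcond=None)[0]
    p,q=o1+r1*s[0],o2+r2*s[1];return (p+q)/2,np.linalg.norm(p-q)
yw=-.03;Rz=R.from_euler('z',yw).as_matrix()
N=Rz@[-.669,0,.743];U=Rz@[.743,0,.669];L=Rz@[0,1,0]   # normal, up the panel, left
def dial(C,im,c,S=6,H=72):
    """rectified dial view, S px/mm... up = up the panel, right = right"""
    g=np.arange(-H,H+.01,1/S*1.)/1000
    X,Y=np.meshgrid(g,-g);P=c+X[...,None]*(-L)+Y[...,None]*U
    m=proj(C,P.reshape(-1,3)).reshape(*X.shape,2).astype(np.float32);return cv2.remap(im,m[...,0],m[...,1],cv2.INTER_CUBIC)
E
python3 - <<'E'
from h import *
st=manip.sense();C=cam('wrist',st);S=cam('side');im=manip.snapshot('wrist');s=manip.snapshot('side');print(st['tcp_pos'])
c,e=tri(C,(500.7,166),S,(399.9,283.3));print('dial c',c,e)
k,e=tri(C,(332.5/.75,181/.75),S,(280+(645-480)*170/319,190+215*160/300));print('knob top',k,e)
np.save('pics/c.npy',c)
v=dial(C,im,c,3);cv2.imwrite('pics/dial1.png',np.hstack([v,dial(S,s,c,3)]))
E
```

```text
[ 0.45927245 -0.04047542  0.26446055]
dial c [ 0.55934761 -0.21265364  0.09160434] 0.0002740793201699931
knob top [ 0.45793734 -0.20777041  0.08135819] 0.002630782118046018
```

View pics/dial1.png

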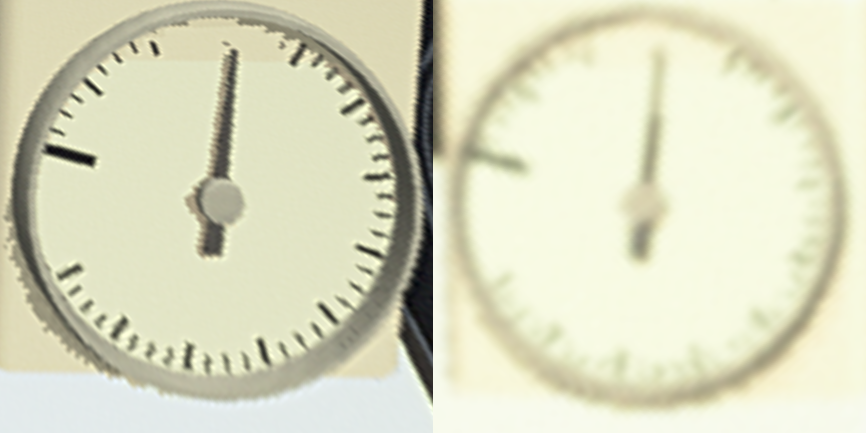

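{"method": "send_rows", "body": {
  "commands": [
    {"delta_pos": [0,-1.7,0],"yaw": -0.145},
    {"delta_pos": [0,-1.7,0],"yaw": -0.145},
    {"delta_pos": [0,-1.7,0],"yaw": -0.145},
    {"delta_pos": [0,-1.7,0],"yaw": -0.145},
    {"delta_pos": [0,-1.7,0],"yaw": -0.145},
    {"delta_pos": [0,-1.7,0],"yaw": -0.145},
    {"delta_pos": [0,-1.7,-1],"yaw": -0.145},
    {"delta_pos": [0,-1.7,-2],"yaw": -0.145},
    {"delta_pos": [0,-1.7,-3],"yaw": -0.145},
    {"delta_pos": [0,-1.7,-3],"yaw": -0.145}
  ],
  "grip": -0.4
}}

```text
t: 10.7
tcp_pos: [0.4562, -0.2135, 0.1646]
tool_rot: [0.854, -0.52, -0.006, -0.013]
force: [-0.5, -0.3, -0.3]
finger_gap: 0.698
```

{"method": "send_rows", "body": {
  "commands": [
    {"delta_pos": [0,0,0],"yaw": 0},
    {"delta_pos": [0,0,0],"yaw": 0},
    {"delta_pos": [0,0,0],"yaw": 0}
  ]
}}

```text
t: 11.08
tcp_pos: [0.4548, -0.2124, 0.1629]
tool_rot: [0.855, -0.519, -0.009, -0.013]
force: [-0.4, 0.3, 0.2]
finger_gap: 0.702
```

```bash
python3 - <<'E'
from h import *
st=manip.sense();p=st['tcp_pos'];print(p,R.from_quat(st['tool_rot']).as_matrix()[:,1:],st['q'][5],st['t'])
w=manip.snapshot('wrist');C=cam('wrist',st);cv2.imwrite('pics/w4.png',w)
print(proj(C,[p,[.457,-.21,.0835]]))
hsv=cv2.cvtColor(w,cv2.COLOR_BGR2HSV)
E
```

```text
[ 0.45483597 -0.21239207  0.1629324 ] [[-0.88709007 -0.00240538]
 [-0.46142124  0.03216476]
 [-0.01271433 -0.99947969]] 1.96846315485004 11.075
[[315.78173024 260.88768998]
 [313.13272975 214.29841538]]
```

View pics/w4.png

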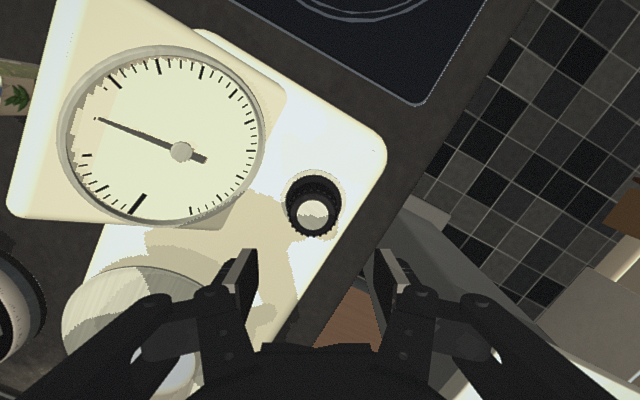

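```bash
cat >> h.py <<'E'
def darkang(C,g,c,r0,r1,lo,hi):
    """angle (ccw from up, seen from front) of the dark mark between radii r0..r1 mm within [lo,hi]"""
    a=np.arange(lo,hi,.004);r=np.arange(r0,r1,.5)/1000
    P=c+(np.cos(a)[:,None,None]*U+np.sin(a)[:,None,None]*L)*r[None,:,None]
    m=proj(C,P.reshape(-1,3)).reshape(len(a),len(r),2).astype(np.float32)
    v=cv2.GaussianBlur(cv2.remap(g,m[...,0],m[...,1],cv2.INTER_LINEAR).mean(1).reshape(-1,1),(1,9),0)[:,0]
    i=v.argmin();w=np.clip(np.median(v)*.8-v,0,None)*(abs(a-a[i])<.12)
    return (w*a).sum()/max(w.sum(),1e-9), v[i], np.median(v)
def meas(C,im,hub):
    g=cv2.cvtColor(im,cv2.COLOR_BGR2GRAY).astype(np.float32);c0=np.load('pics/c.npy')+.0003*-L+.0048*U
    o,r=ray(C,hub);c=o+r*(N@(c0-o))/(N@r)
    print('hub shift mm',((c-c0)@np.stack([-L,U],1)*1000).round(1))
    print('pointer',np.round(darkang(C,g,c,20,38,-1,2.5),3))
    for h in (0,3,6): print('bar h',h,np.round(darkang(C,g,c-h/1000*N,43,49,.9,1.7),3))
E
cat > m.py <<'E'
from h import *; import json
im=cv2.imread('pics/w4.png')
st={'tcp_pos':np.array([0.45483597,-0.21239207,0.1629324]),'tool_rot':manip.sense()['tool_rot']};C=cam('wrist',st)
meas(C,im,(181,151))
c=np.load('pics/c.npy')+.0003*-L+.0048*U
print(proj(C,[c]))
# manual check through rays
def ang(uv,h=0):
    o,r=ray(C,uv);q=o+r*(N@(c-h/1000*N-o))/(N@r)-c;return np.arctan2(q@L,q@U).round(3),np.hypot(q@L,q@U).round(4)
print(ang((96,119)),ang((137,205)),ang((137,205),4))
# two-finger position of knob top
print(atz(C,(315,213.5),.0835))
E
python3 m.py
```

```text
hub shift mm [-0.9  0.7]
pointer [-1.12000e-01  8.19890e+01  2.25721e+02]
bar h 0 [  1.273  26.88  225.782]
bar h 3 [  1.305  26.305 225.8  ]
bar h 6 [  1.336  33.476 225.742]
[[182.36602631 150.18181781]]
(np.float64(-0.068), np.float64(0.0515)) (np.float64(1.283), np.float64(0.0516)) (np.float64(1.32), np.float64(0.0535))
[ 0.45602883 -0.21131829  0.0835    ]
```

Knob top (315,213) matches the prediction. The pointer is at about -0.11 rad and the zero bar at about 1.30 rad, so the knob needs roughly 2.8 rad counterclockwise plus slack. I'll go down and grip it.

{"method": "send_rows", "body": {
  "commands": [
    {"delta_pos": [0.1,0.2,-2],"yaw": 0},
    {"delta_pos": [0,0,-3],"yaw": 0},
    {"delta_pos": [0,0,-2.5],"yaw": 0},
    {"delta_pos": [0,0,-1.5],"yaw": 0},
    {"delta_pos": [0,0,-0.8],"yaw": 0},
    {"delta_pos": [0,0,0],"yaw": 0}
  ]
}}

```text
t: 11.88
tcp_pos: [0.4604, -0.2107, 0.0684]
tool_rot: [0.857, -0.516, -0.002, -0.012]
force: [0.0, 0.2, -0.2]
finger_gap: 0.699
```

{"method": "send_rows", "body": {
  "commands": [
    {"delta_pos": [-0.4,0,-0.6],"yaw": 0},
    {"delta_pos": [0,0,-0.4],"yaw": 0},
    {"delta_pos": [0,0,0],"yaw": 0}
  ]
}}

```text
t: 12.25
tcp_pos: [0.457, -0.2114, 0.0592]
tool_rot: [0.857, -0.516, -0.0, -0.012]
force: [0.5, -0.3, -0.0]
finger_gap: 0.702
```

{"method": "send_rows", "body": {
  "commands": [
    {"delta_pos": [0,0,0],"yaw": 0},
    {"delta_pos": [0,0,0],"yaw": 0},
    {"delta_pos": [0,0,0],"yaw": 0},
    {"delta_pos": [0,0,0],"yaw": 0}
  ],
  "grip": 1,
  "force": 30
}}

```text
t: 12.75
tcp_pos: [0.4584, -0.2112, 0.0601]
tool_rot: [0.857, -0.516, 0.001, -0.013]
force: [1.3, 0.3, -0.2]
finger_gap: 0.464
```

{"method": "send_rows", "body": {
  "commands": [
    {"delta_pos": [0,0,0],"yaw": 0.14},
    {"delta_pos": [0,0,0],"yaw": 0.14},
    {"delta_pos": [0,0,0],"yaw": 0.14},
    {"delta_pos": [0,0,0],"yaw": 0.14},
    {"delta_pos": [0,0,0],"yaw": 0.14},
    {"delta_pos": [0,0,0],"yaw": 0.14},
    {"delta_pos": [0,0,0],"yaw": 0.14},
    {"delta_pos": [0,0,0],"yaw": 0.14},
    {"delta_pos": [0,0,0],"yaw": 0.14},
    {"delta_pos": [0,0,0],"yaw": 0}
  ]
}}

```text
t: 14.0
tcp_pos: [0.4597, -0.2084, 0.0601]
tool_rot: [0.994, 0.104, -0.007, -0.014]
force: [0.2, 0.3, -0.4]
finger_gap: 0.46
```

{"method": "send_rows", "body": {
  "commands": [
    {"delta_pos": [-0.2,-0.2,0],"yaw": 0.14},
    {"delta_pos": [0,0,0],"yaw": 0.14},
    {"delta_pos": [0,0,0],"yaw": 0.14},
    {"delta_pos": [0,0,0],"yaw": 0.14},
    {"delta_pos": [0,0,0],"yaw": 0.14},
    {"delta_pos": [0,0,0],"yaw": 0.14},
    {"delta_pos": [0,0,0],"yaw": 0.14},
    {"delta_pos": [0,0,0],"yaw": 0.14},
    {"delta_pos": [0,0,0],"yaw": 0.14},
    {"delta_pos": [0,0,0],"yaw": 0}
  ]
}}

```text
t: 15.25
tcp_pos: [0.4574, -0.2063, 0.0601]
tool_rot: [0.74, 0.672, -0.013, -0.011]
force: [0.2, 1.4, -0.0]
finger_gap: 0.463
```

```bash
python3 - <<'E'
from h import *
s=manip.snapshot('side');cv2.imwrite('pics/s2.png',s);S=cam('side');g=cv2.cvtColor(s,cv2.COLOR_BGR2GRAY).astype(np.float32)
c=np.load('pics/c.npy')+.0003*-L+.0048*U;print(proj(S,[c]))
print(darkang(S,g,c,22,38,-.5,2.2),darkang(S,g,c-.003*N,43,49,.9,1.7))
st=manip.sense();C=cam('wrist',st);w=manip.snapshot('wrist');print(proj(C,[c,c+.05*(np.cos(1.3)*U+np.sin(1.3)*L)]))
g=cv2.cvtColor(w,cv2.COLOR_BGR2GRAY).astype(np.float32)
print(darkang(C,g,c,22,38,-.2,2.2),st['q'][5])
E
```

```text
[[401.2436405  281.81605291]]
(np.float64(1.7683884947579476), np.float32(103.4134), np.float32(252.89293)) (np.float64(1.6430556964051783), np.float32(100.32613), np.float32(232.61115))
[[570.43798367 294.06668314]
 [649.40879661 180.48831229]]
(np.float64(-0.1419999978759474), np.float32(0.0), np.float32(42.504204)) -0.5104909632549524
```

{"method": "send_rows", "body": {
  "commands": [
    {"delta_pos": [0,0,0],"yaw": 0},
    {"delta_pos": [0,0,0],"yaw": 0},
    {"delta_pos": [0,0,0],"yaw": 0},
    {"delta_pos": [0,0,2],"yaw": 0},
    {"delta_pos": [0,0,4],"yaw": 0},
    {"delta_pos": [0,0,4],"yaw": 0},
    {"delta_pos": [0,0,2],"yaw": 0},
    {"delta_pos": [0,0,0],"yaw": 0},
    {"delta_pos": [0,0,0],"yaw": 0},
    {"delta_pos": [0,0,0],"yaw": 0}
  ],
  "grip": -0.3
}}

```text
t: 16.6
tcp_pos: [0.4555, -0.2063, 0.1812]
tool_rot: [0.742, 0.67, -0.014, -0.013]
force: [-0.4, 0.5, -0.5]
finger_gap: 0.65
```

```bash
cat > m2.py <<'E'
from h import *; import sys
n=sys.argv[1]
for k in range(2): st=manip.sense();w=manip.snapshot('wrist')
C=cam('wrist',st);cv2.imwrite(f'pics/{n}.png',w);print(st['tcp_pos'],st['t'])
s=manip.snapshot('side');cv2.imwrite(f'pics/{n}s.png',s);S=cam('side')
c=np.load('pics/c.npy')+.0003*-L+.0048*U
np.savez(f'pics/{n}.npz',p=st['tcp_pos'],q=st['tool_rot'])
for nm,CC,im in(('wrist',C,w),('side',S,s)):
    g=cv2.cvtColor(im,cv2.COLOR_BGR2GRAY).astype(np.float32)
    p=proj(CC,[c])[0];print(nm,p)
    print(' pointer',np.round(darkang(CC,g,c,22,38,.3,2.2),3))
    for h in(0,3): print(' bar',h,np.round(darkang(CC,g,c-h/1000*N,52,56,1.05,1.65),3))
    v=dial(CC,im,c,2.7);cv2.imwrite(f'pics/{n}_{nm}d.png',v)
E
python3 m2.py v1
```

```text
[ 0.45542977 -0.20620225  0.18108866] 16.65
wrist [453.17421404 208.49857708]
 pointer [  1.04   80.801 227.856]
 bar 0 [  1.272  27.583 227.706]
 bar 3 [  1.286  27.501 227.68 ]
side [401.2436405  281.81605291]
 pointer [  0.    213.248 252.929]
 bar 0 [  0.    207.887 250.355]
 bar 3 [  0.    207.731 249.955]
```

Measured: pointer 1.04, bar about 1.285, so about 0.49 rad of knob is still to go. I'll grip again and turn on.

{"method": "send_rows", "body": {
  "commands": [
    {"delta_pos": [0.1,-0.1,-3],"yaw": 0},
    {"delta_pos": [0,0,-4],"yaw": 0},
    {"delta_pos": [0,0,-2.5],"yaw": 0},
    {"delta_pos": [0,0,-1],"yaw": 0},
    {"delta_pos": [0,0,0],"yaw": 0},
    {"delta_pos": [0,0,0],"yaw": 0}
  ]
}}

```text
t: 17.5
tcp_pos: [0.4577, -0.2081, 0.073]
tool_rot: [0.742, 0.67, -0.014, -0.013]
force: [0.7, 0.1, 0.9]
finger_gap: 0.65
```

{"method": "send_rows", "body": {
  "commands": [
    {"delta_pos": [0,0,-0.8],"yaw": 0},
    {"delta_pos": [0,0,-0.5],"yaw": 0},
    {"delta_pos": [0,0,0],"yaw": 0}
  ]
}}

```text
t: 17.88
tcp_pos: [0.4588, -0.2089, 0.061]
tool_rot: [0.742, 0.67, -0.013, -0.011]
force: [-0.6, -1.1, -0.7]
finger_gap: 0.651
```

{"method": "send_rows", "body": {
  "commands": [
    {"delta_pos": [0,0,0],"yaw": 0},
    {"delta_pos": [0,0,0],"yaw": 0},
    {"delta_pos": [0,0,0],"yaw": 0},
    {"delta_pos": [0,0,0],"yaw": 0}
  ],
  "grip": 1
}}

```text
t: 18.38
tcp_pos: [0.4571, -0.2084, 0.0615]
tool_rot: [0.742, 0.67, -0.014, -0.012]
force: [-1.7, -0.1, 0.0]
finger_gap: 0.467
```

{"method": "send_rows", "body": {
  "commands": [
    {"delta_pos": [0,0,0],"yaw": 0.12},
    {"delta_pos": [0,0,0],"yaw": 0.12},
    {"delta_pos": [0,0,0],"yaw": 0.12},
    {"delta_pos": [0,0,0],"yaw": 0.08},
    {"delta_pos": [0,0,0],"yaw": 0},
    {"delta_pos": [0,0,0],"yaw": 0}
  ]
}}

```text
t: 19.12
tcp_pos: [0.4569, -0.2084, 0.0615]
tool_rot: [0.573, 0.819, -0.016, -0.009]
force: [-0.7, -1.5, 0.4]
finger_gap: 0.468
```

{"method": "send_rows", "body": {
  "commands": [
    {"delta_pos": [0,0,0],"yaw": 0},
    {"delta_pos": [0,0,0],"yaw": 0},
    {"delta_pos": [0,0,0],"yaw": 0},
    {"delta_pos": [0,0,2],"yaw": 0},
    {"delta_pos": [0,0,4],"yaw": 0},
    {"delta_pos": [0,0,4],"yaw": 0},
    {"delta_pos": [0,0,2],"yaw": 0},
    {"delta_pos": [0,0,0],"yaw": 0},
    {"delta_pos": [0,0,0],"yaw": 0},
    {"delta_pos": [0,0,0],"yaw": 0}
  ],
  "grip": -0.3
}}

```text
t: 20.38
tcp_pos: [0.4559, -0.2072, 0.1828]
tool_rot: [0.574, 0.819, -0.016, -0.011]
force: [0.7, 0.3, -0.6]
finger_gap: 0.649
```

```bash
python3 m2.py v2; python3 - <<'E'
import cv2,numpy as np
a=cv2.imread('pics/v2_wristd.png');print(a.shape)
w=cv2.imread('pics/v2.png')
cv2.imwrite('pics/v2c.png',np.hstack([a,cv2.resize(w,None,fx=.6,fy=.6)[:a.shape[0]] if a.shape[0]<=240 else cv2.copyMakeBorder(cv2.resize(w,(400,250)),0,a.shape[0]-250,0,0,0)]))
E
```

```text
[ 0.45578288 -0.20716644  0.1826625 ] 20.425
wrist [434.97884448 259.86023793]
 pointer [  1.251  85.611 228.589]
 bar 0 [  1.277  26.323 228.759]
 bar 3 [  1.285  26.888 228.733]
side [401.2436405  281.81605291]
 pointer [  0.    214.052 252.991]
 bar 0 [  0.    207.596 251.135]
 bar 3 [  0.    208.696 251.692]
(389, 389, 3)
```

View pics/v2c.png

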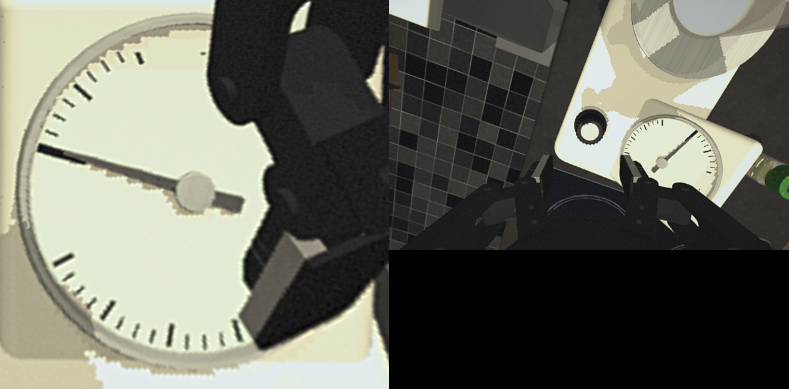

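The picture shows the pointer running from the hub (195,192) to its tip near (65,157), on the bar from (38,148) to (85,160). I'll check the parallax numerically before deciding on a nudge.

```bash
python3 - <<'E'
from h import *
c=np.load('pics/c.npy')+.0003*-L+.0048*U
for n in('v1','v2'):
    z=np.load(f'pics/{n}.npz');C=cam('wrist',{'tcp_pos':z['p'],'tool_rot':z['q']});im=cv2.imread(f'pics/{n}.png');g=cv2.cvtColor(im,cv2.COLOR_BGR2GRAY).astype(np.float32)
    for h in(-3,0,3,5):
        # line fit from two radius bands: offset-free direction
        e=[]
        for r0,r1 in((18,26),(30,38)):
            a=darkang(C,g,c+h/1000*N,r0,r1,.6,1.6)[0];r=(r0+r1)/2;e.append(r*np.array([np.cos(a),np.sin(a)]))
        b=darkang(C,g,c+h/1000*N,52,56,1.05,1.65)[0]
        d=e[1]-e[0];print(n,h,'ptr',round(darkang(C,g,c+h/1000*N,22,38,.6,1.6)[0],3),'dir',round(np.arctan2(d[1],d[0]),3),'tip@50',(e[1]+d/np.linalg.norm(d)*16).round(1),'bar',round(b,3),(50*np.array([np.cos(b),np.sin(b)])).round(1))
E
```

```text
v1 -3 ptr 1.059 dir 1.08 tip@50 [24.1 43.8] bar 1.29 [13.9 48. ]
v1 0 ptr 1.044 dir 1.074 tip@50 [24.7 43.5] bar 1.276 [14.5 47.8]
v1 3 ptr 1.028 dir 1.069 tip@50 [25.2 43.2] bar 1.262 [15.2 47.6]
v1 5 ptr 1.018 dir 1.066 tip@50 [25.4 43. ] bar 1.253 [15.6 47.5]
v2 -3 ptr 1.265 dir 1.293 tip@50 [14.6 47.8] bar 1.285 [14.1 48. ]
v2 0 ptr 1.251 dir 1.293 tip@50 [15.  47.7] bar 1.277 [14.5 47.9]
v2 3 ptr 1.236 dir 1.291 tip@50 [15.4 47.6] bar 1.269 [14.9 47.7]
v2 5 ptr 1.227 dir 1.292 tip@50 [15.7 47.5] bar 1.263 [15.1 47.7]
```

Tip and bar agree to within about 1 mm (the limit is 3 mm), and an unchanged bar angle means the jug's weight is still on the pan. The gripper is clear, so I'm handing in.

```bash
python3 -c "
from station import manip
s=manip.sense();print(s['t'],s['force'],s['tcp_pos'],abs(s['qd']).max());print(manip.sign_off())"
```

```text
20.525 [ 0.88180549  0.22841813 -0.01662729] [ 0.45595793 -0.20729622  0.18285654] 0.004918130386410937
the job is handed in; nothing more can be done
None
```

The jug is standing upright on the scale's pan and the pointer lies on the card's zero bar. I handed the job in at 20.5 s; it reports no verdict.

- **Jug:** I lifted it by the handle, set it down gently and let go. In the top view its foot was within a few millimetres of the pan's middle.
- **Knob:** I turned it about 3.0 rad counterclockwise in two grips, never back the other way. About 0.26 rad of that was the loose play at the start.
- **Pointer:** my last wrist-camera measurement puts its tip about 0.5–1 mm from the zero mark, against a limit of 3 mm. The bar's angle was the same before and after the last turn, so the jug's weight was still on the pan.
- **Robot:** it was still at hand-in, with the open gripper about 10 cm above the knob.

**Checks that failed or disagreed:**
- Measuring the pointer's angle from the dial's centre gave it about 0.03 rad (roughly 1.3 mm) short of the bar, while its line direction gave about 0.01 rad past it. Both are within the limit, so I left it.
- The side-camera dial check gave nothing usable, probably because the arm blocked its view.
- I did not measure the mill, jar and shaker again, but the arm never went near them after the start.

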